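# Hang the vial carrier level on the stand's peg

## Robot

A 6-joint arm with a two-finger parallel gripper is mounted at the origin on the work surface. World frame = base frame: x ahead of the robot, y to its left, z up, the work surface at z = 0. Lengths are in mm, angles in degrees, forces in N, time in s.
With the tool pointing down it reaches from about 300 to 850 mm from the base axis. Payload 4.2 kg.
Tool frame: the origin (TCP) lies midway between the tips of the shut fingers; the grasp point (between the pads) lies 19 mm behind it; z points along the fingers, y is the line along which they close (so a half turn about z gives the same grasp; the last joint's range is limited). The gripper opens to 91 mm and grips with 3 to 60 N. Pads are 32 mm wide; open, the fingers measure 118 mm over their backs; the gripper's body (76 mm by 178 mm) begins 60 mm behind the grasp point.
Start: joints at [-66.921, 18.312, 89.639, -0, 72.044, -1.146], TCP at [235.936, -524.383, 213.976] pointing down, gripper open.
Joint ranges: [-177.97, 177.97], [-48.28, 115.42], [12.27, 149.76], [-77.06, 257.06], [2.81, 150.46], [-146.56, 146.56]. Speed limits (degrees/s): [147.25, 147.25, 180, 180, 180, 180].

## Interface

Orientations are given as [roll, pitch, yaw] about the fixed x, y, z axes, in that order (R = Rz(yaw) Ry(pitch) Rx(roll)).
In Python, from workcell import env gives the robot as it stands.
- The arm moves only by the shell command python3 -m jog 'ROWS' [FORCE]. ROWS is a JSON object of lists of equal length, an entry for each row: "jaw": the finger opening in mm, from 0 to 91.2; "slide": the shift along the tool's x, y, z in units of 30 mm (1.0 is 30 mm), a list of three; "spin": the turn about the tool's z in units of 8 degrees (1.0 is 8 degrees). In form: {"jaw": [jaw, ...], "slide": [[dx, dy, dz], ...], "spin": [spin, ...]}. A call has 1 to 10 rows; each row shifts and turns the commanded pose from where the row before left it, along the tool's axes as they then stand; what a row does not reach is not made up. A row lasts 1/10 s, in which the tool goes at most 50 mm and 8.59 degrees, less where a joint would pass 70% of its speed; a pose out of reach is approached as far as the arm can. A call is refused whole if a number of a shift passes 1 or a number of a turn 1, either way. A call with a gripper value outside its range is refused whole. The fingers move at their own pace and stop on an object; FORCE is the grip in N (left out, the last holds). Time passes only in rows, so rows that do not move let the fingers close. It gives the time, the measured TCP pose, the force, the opening and the grip force at its end, in the units of the state.
- env.state(): the state, without advancing time (a new reading comes with each control period).
- env.grab_frame(name): name is "scene" or "top" or "wrist"; returns the picture (400x640x3 uint8, red, green, blue); there is no depth.
- env.camera_model(name): a dict with "fx", "fy", "cx", "cy" (pixels), "camera_from_world" (4x4, takes a point from world to camera coordinates). Camera axes: x right, y up, looking along -z (the intrinsics and any distortion apply to the point x, -y, -z); pixel columns grow to the right and rows downward; lengths in mm; the calibration is good to about 2 mm. A picture is of the moment at which its call begins: read the wrist's pose just before it. camera_model takes no time and is no camera call; for the wrist camera it gives the pose at the moment of the call.
- env.job_done(): hands the job in; it is judged then, once.
The state is a dict: "time_s": time; "qpos": joint angles; "qvel": joint speeds; "effort": joint torques, N m; "ee_pos": TCP position; "ee_rot": TCP orientation; "force": force on the tool from outside, world axes, zero at the start; "torque": the same for the moment, N m; "gripper_width": finger opening in mm; "gripper_force": force on a finger pad.
Only numpy, scipy, OpenCV 4.12 (cv2) and the standard library are available. Lean on these libraries where they do the work, as an engineer would, in place of code of your own. Each camera call takes 0.05 s, during which the arm holds its last target. There are 200 camera calls.

## Task

One of the four grinding vials in the white carrier is steel and much heavier than the plastic ones. Lift the carrier by its hanger strip and hang it on the brass peg of the support stand, by whichever of the strip's holes lets it hang level by itself, pushed right back against the collar, with all four vials still in their seats. The peg's clamp is only hand-tight, so feel the hole onto the peg gently and never lean on it with more than about 12 N; leave everything else on the bench alone.

Things in the scene. Friction and masses are not known exactly. Their poses are not given: they have to be found in the camera images.
- carrier: White plastic vial carrier, 90 g empty (balanced at x = y = 0), about 410 g full. Origin: centre of its underside; x across, y along, z up; stands on the bench. Floor 44 x 182 x 6 mm; shelf above it with four vial seats at y = -61.5, -20.5, 20.5, 61.5 mm; end panels at y = +-88 mm, 44 mm wide to 66 mm height, 20 mm wide from there to 154 mm; a blue hanger strip (see strip_mid) joins them
- strip_mid (a point): middle of the hanger strip on its row of holes: x = y = 0, z = 112 mm in the carrier's frame, same axes. The strip is upright, 8 mm thick in x, 170 mm long in y, from 98 to 154 mm height. Six round 12 mm through holes, axes along x, centres at z = 112 mm, y = -60, -36, -12, 12, 36, 60 mm. Grip it across its thickness on the plain band above the holes (fingertips above z = 125 mm clear the peg)
- steel_vial: bright steel grinding vial with a dark ribbed steel cap, 27.6 mm in diameter, 62 mm tall, about 260 g (5 % more or less); origin at the centre of its underside. It stands in one of the carrier's four seats, a different one each time, its underside 6 mm above the carrier's
- plastic_vial1: white plastic vial with a ribbed blue screw cap, 27.6 mm in diameter, 62 mm tall, about 20 g; origin at the centre of its underside. One of three alike in the carrier
- plastic_vial2: white plastic vial with a ribbed blue screw cap, 27.6 mm in diameter, 62 mm tall, about 20 g; origin at the centre of its underside. One of three alike in the carrier
- plastic_vial3: white plastic vial with a ribbed blue screw cap, 27.6 mm in diameter, 62 mm tall, about 20 g; origin at the centre of its underside. One of three alike in the carrier
- stand: Support stand, fixed: grey base plate 220 (x) x 140 (y) x 12 mm, with a 12 mm steel rod on it at x = 85 mm, y = 0, 270 mm high. Origin: centre of the base's underside; x points away from the robot, turned up to 0.35 rad. On the rod a boss head (34 mm cube) holds a level 12 mm arm that runs along the stand's -x, towards the robot, to a dark collar and the brass peg (see peg_nominal)
- peg_nominal (a point): stand frame (-20, 0, 205) mm, axes as the stand's: where the peg's axis should meet the collar's front face. Collar 20 mm across; from it the rigid, level peg points along -x, 9 mm across for 26 mm, then a bullet nose narrowing to 4 mm, tip 37 mm out. The boss was clamped by eye: the real peg is up to 8 mm higher or lower and swung about the rod by up to 0.055 rad (8 mm at the tip); feel for it
- spare_vial: bystander: a spare white plastic vial with blue cap, 27.6 mm in diameter, 62 mm tall, standing loose on the bench; not part of the job. Origin under its centre
- beaker: bystander: glass beaker, 68 mm in diameter, 85 mm tall; origin under its centre
- amber_bottle: bystander: amber bottle with black cap, 60 mm in diameter, 140 mm tall; origin under its centre
- tip_box: bystander: blue box with a clear lid, 82 x 120 x 62 mm; origin under its centre
- forceps: bystander: steel forceps lying flat, 130 mm long; origin under the middle
- marker: bystander: white marker pen with black cap lying flat, 130 mm long; origin under the middle of the white barrel
Things that resemble listed ones, but are neither listed nor needed, are in the scene too. What is shaped like the plastic_vial3 but green is not meant.

How it is judged (in metres and radians):
On the way:
1. the loaded carrier is lifted clear of the bench (height (world z) of carrier above 0.03 m), for 0.2 s.
At the end, for the whole second after the job is handed in: The carrier hangs from the peg by one of its strip holes, level within 5 degrees, the strip's back face within 4 mm of the collar, the peg carrying its weight (over 2 N), at rest, all four vials standing in their seats, the gripper clear (angle between carrier's own z axis and vertical below 0.0873 rad and x of strip_mid in the frame of peg_nominal between -0.0105 and -0.0005 m and y of strip_mid in the frame of peg_nominal between -0.075 and 0.075 m and z of strip_mid in the frame of peg_nominal between -0.015 and 0.012 m and contact force between carrier and stand above 2 N and linear speed of carrier below 0.02 m/s and angular speed of carrier below 0.15 rad/s and z of steel_vial in the frame of carrier between 0 and 0.014 m and x of steel_vial in the frame of carrier between -0.014 and 0.014 m and z of plastic_vial1 in the frame of carrier between 0 and 0.014 m and x of plastic_vial1 in the frame of carrier between -0.014 and 0.014 m and z of plastic_vial2 in the frame of carrier between 0 and 0.014 m and x of plastic_vial2 in the frame of carrier between -0.014 and 0.014 m and z of plastic_vial3 in the frame of carrier between 0 and 0.014 m and x of plastic_vial3 in the frame of carrier between -0.014 and 0.014 m); the robot touches nothing.
It fails at once if the carrier or the gripper presses on the peg or stand with more than 12 N (contact force between any of carrier, the arm, the fingers and stand above 12 N).
It fails at once if a bystander is shifted by more than 20 mm (distance of any of spare_vial, beaker, amber_bottle, tip_box, forceps, marker from where it was at the start of the episode above 0.02 m).
It also fails if it takes over 67 s, if anything falls off the work surface, if the arm or the gripper's body presses on something with over 40 N, if the wrist force passes 120 N, or if a joint passes its speed limit or range.

## Working session

There is one attempt and no reset: what is moved stays moved. The work goes in short steps, Python scripts to look and compute and a shell command to move; the robot and the scene stay as the last step left them, time stands still between calls to the robot, and variables do not carry over. Pictures are saved under pics/ and viewed, at most 10 in all, crops included, and the job is handed in when it is done.

```bash
mkdir -p pics; ls; python3 - <<'E'
from workcell import env
import cv2,numpy as np
print(env.state())
for n in("scene","top"):
    im=env.grab_frame(n); cv2.imwrite(f"pics/{n}0.png",im[:,:,::-1])
    m=env.camera_model(n); print(n,{k:(np.round(v,3).tolist()) if not isinstance(v,str) else v for k,v in m.items()})
E
```

```text
pics
{'time_s': 0.0, 'qpos': array([-6.69223237e+01,  1.83518004e+01,  8.97073389e+01, -8.39739966e-04,
        7.20441584e+01, -1.14539765e+00]), 'qvel': array([-0.00785507,  0.04590217, -0.02223853, -0.07000749,  0.06114319,
       -0.03118605]), 'effort': array([ 1.47736740e-03, -4.12454081e+01, -2.31971884e+01,  7.28842034e-02,
        4.58280765e-02, -1.73732460e-04]), 'ee_pos': array([ 235.71576381, -523.89867104,  213.11237307]), 'ee_rot': array([-1.79896707e+02, -1.26666759e-03,  2.42233324e+01]), 'force': array([ 0.69266187, -0.31803423,  0.5447729 ]), 'torque': array([-0.02547364,  0.01997306, -0.00923578]), 'gripper_force': 0.0, 'gripper_width': 91.18352449787828}
scene {'fx': 499.358, 'fy': 499.358, 'cx': 327.749, 'cy': 203.036, 'camera_from_world': [[-0.731, 0.683, 0.006, 414.939], [-0.503, -0.545, 0.671, 170.626], [0.461, 0.487, 0.742, -1736.125], [0.0, 0.0, 0.0, 1.0]]}
top {'fx': 388.053, 'fy': 388.053, 'cx': 318.253, 'cy': 202.915, 'camera_from_world': [[-0.022, -0.999, -0.025, 33.648], [0.981, -0.026, 0.191, -600.083], [-0.192, -0.02, 0.981, -1210.493], [0.0, 0.0, 0.0, 1.0]]}
```

View pics/scene0.png

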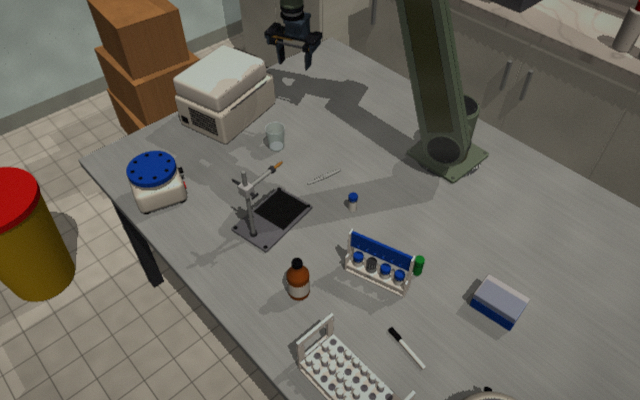

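View pics/top0.png

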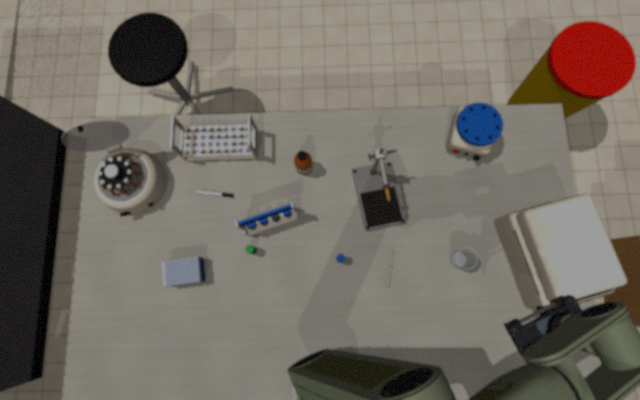

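The scene view shows the carrier at about (380,262) and the stand at about (268,215). In the top view the carrier is at (267,218) and the stand at (380,190), with the peg tip near (389,199). I'll make enlarged crops of these.

```bash
python3 - <<'E'
import cv2,numpy as np
s=cv2.imread("pics/scene0.png");t=cv2.imread("pics/top0.png")
def c(im,x,y,w,h,k):return cv2.resize(im[y:y+h,x:x+w],None,fx=k,fy=k,interpolation=cv2.INTER_CUBIC)
o=np.zeros((600,800,3),np.uint8)
o[:300,:400]=c(s,335,225,100,75,4); o[:300,400:]=c(s,225,155,100,75,4)
o[300:,:400]=c(t,225,190,80,60,5); o[300:,400:]=c(t,340,140,80,60,5)[:, :400]
o[300:,400:]=c(t,335,140,100,75,4)+0
cv2.imwrite("pics/crop0.png",o)
E
```

```text
(no output)
```

View pics/crop0.png

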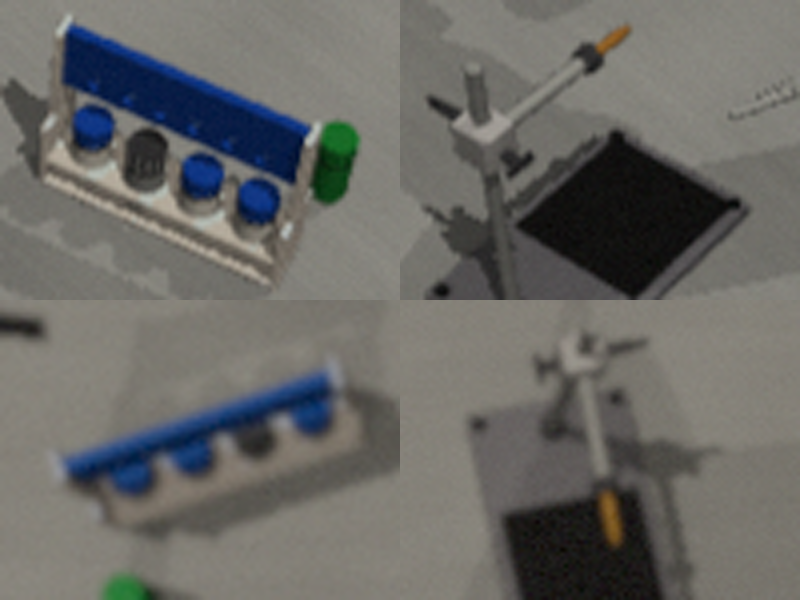

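Steel is in the second seat from the carrier's world −y end, so the balance hole is the one 12 mm from the middle on that side. Next I triangulate.

```bash
cat > h.py <<'E'
import numpy as np
from scipy.optimize import least_squares
from scipy.spatial.transform import Rotation as R
def proj(m,P):
    M=np.array(m["camera_from_world"]);p=np.atleast_2d(P)@M[:3,:3].T+M[:3,3]
    return np.c_[m["cx"]+m["fx"]*p[:,0]/-p[:,2], m["cy"]-m["fy"]*p[:,1]/-p[:,2]]
def tri(ms,uvs,x0=(600,0,100)):
    r=least_squares(lambda X:np.concatenate([(proj(m,X)[0]-u) for m,u in zip(ms,uvs)]),x0)
    return r.x,np.abs(r.fun).max()
def toolR(st): return R.from_euler("xyz",st["ee_rot"],degrees=True).as_matrix()
def slide(st,target):  # tool-axis shift in units of 30 mm
    return toolR(st).T@(np.array(target)-st["ee_pos"])/30
E
python3 - <<'E'
from workcell import env
from h import *
S,T=env.camera_model("scene"),env.camera_model("top")
print([k for k in S])
for n,a,b in [("strip -y top",(352.5,231.25),(291,205.6)),("strip +y top",(413.25,257.5),(239.4,223)),("tip",(282,162.5),(388.75,201.25)),("collar",(274.5,167.5),(386.75,188))]:
    x,e=tri([S,T],[a,b]);print(n,x.round(1),e.round(2))
W=env.camera_model("wrist"); M=np.array(W["camera_from_world"]); st=env.state()
print({k:W[k] for k in W if k!="camera_from_world"})
c=-M[:3,:3].T@M[:3,3]; print("cam in tool",toolR(st).T@(c-st["ee_pos"]), "cam axes in tool",(M[:3,:3]@toolR(st)).round(2))
E
```

```text
['fx', 'fy', 'cx', 'cy', 'camera_from_world']
strip -y top [575.9 101.1 149.8] 0.36
strip +y top [524.3 261.5 147.4] 1.63
tip [ 573.  -187.5  195.4] 0.23
collar [ 608.4 -180.3  204.8] 1.12
{'fx': 337.2661952556039, 'fy': 337.2661952556039, 'cx': 311.980834218309, 'cy': 205.47275153807652}
cam in tool [  85.43736154    0.47045608 -170.69716354] cam axes in tool [[ 0.    1.    0.  ]
 [ 0.95 -0.    0.3 ]
 [ 0.3  -0.   -0.95]]
```

```bash
python3 -m jog '{"jaw":[91,91,91,91,91,91,91,91,91,91],"slide":[[0,0,-1],[0,0,-1],[0,0,-1],[0,0,-0.6],[0,0,0],[0,0,0],[0,0,0],[0,0,0],[0,0,0],[0,0,0]],"spin":[-1,-1,-1,-1,-1,-1,-1,-1,-1,-1]}'
python3 -m jog '{"jaw":[91,91,91,91,91,91,91,91,91,91],"slide":[[0.95,0.9,0],[0.95,0.9,0],[0.95,0.9,0],[0.95,0.9,0],[0.95,0.9,0],[0.95,0.9,0],[0.95,0.9,0],[0.95,0.9,0],[0.95,0.9,0],[0,0,0]],"spin":[-0.45,0,0,0,0,0,0,0,0,0]}'
cat > snap.py <<'E'
import sys,json,cv2
from workcell import env
from h import *
n=sys.argv[1]; st=env.state(); m=env.camera_model("wrist"); im=env.grab_frame("wrist")
cv2.imwrite(f"pics/{n}.png",im[:,:,::-1])
json.dump({k:np.array(v).tolist() for k,v in m.items()},open(f"{n}.json","w"))
print(st["time_s"],st["ee_pos"].round(1),st["ee_rot"].round(2),st["force"].round(2))
E
python3 snap.py w1
```

```text
time_s: 1.1
ee_pos: [235.9, -524.2, 321.4]
ee_rot: [-180.0, -0.1, 104.6]
force: [0.1, 0.2, 0.6]
gripper_width: 91.3
gripper_force: 0.0
time_s: 2.1
ee_pos: [392.0, -203.4, 321.7]
ee_rot: [179.9, -0.1, 108.1]
force: [-0.3, -0.6, -0.0]
gripper_width: 91.0
gripper_force: 0.0
2.1 [ 392.  -203.4  321.7] [ 1.7995e+02 -1.0000e-01  1.0814e+02] [-0.29 -0.64 -0.04]
```

View pics/w1.png

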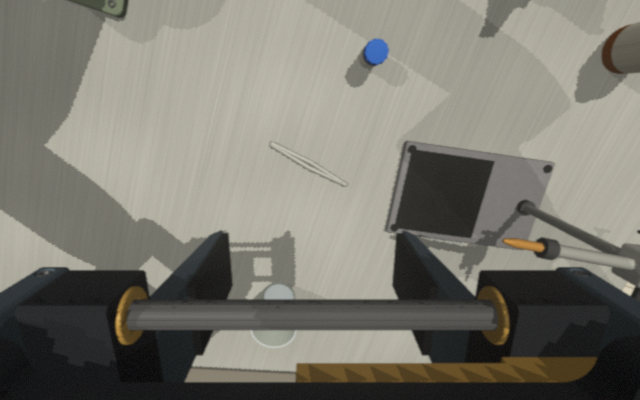

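The wrist view shows the brass peg tip at about (504,241), collar front at about (541,247) and base corners at about (405,142), (554,162) and (387,231). Combining this with the other cameras, then moving on over the carrier.

```bash
python3 - <<'E'
from workcell import env
from h import *
import json
S,T=env.camera_model("scene"),env.camera_model("top"); W=json.load(open("w1.json"))
tip,e=tri([S,T,W],[(282,162.5),(388.75,201.25),(504,241)]); col,f=tri([S,T,W],[(274.5,167.5),(386.75,188),(541,247)])
print(tip,e,col,f,np.linalg.norm(tip-col),np.degrees(np.arctan2(*(col-tip)[1::-1])))
def onz(m,uv,z):
    return least_squares(lambda p:proj(m,[p[0],p[1],z])[0]-uv,(600,-100)).x
c=[onz(W,u,12) for u in [(405,142),(554,162),(387,231)]];print(c)
d=c[1]-c[0];print(np.degrees(np.arctan2(d[1],d[0])),np.linalg.norm(d))
E
python3 -m jog '{"jaw":[91,91,91,91,91,91,91,91,91,91],"slide":[[0.95,0.83,0],[0.95,0.83,0],[0.95,0.83,0],[0.95,0.83,0],[0.95,0.83,0],[0.95,0.83,0],[0.95,0.83,0],[0.95,0.83,0],[0.95,0.83,0],[0,0,0]],"spin":[0,0,0,0,0,0,0,0,0,0]}'
python3 snap.py w2
```

```text
[ 575.54662811 -185.54142526  201.992854  ] 1.1334320385761032 [ 608.72533138 -179.67004905  205.72594219] 1.0930500886329355 33.900373988868324 10.03529390024963
[array([ 508.878889  , -134.57813379]), array([723.35184288, -93.99359165]), array([ 535.216548  , -267.56002901])]
10.715335379746682 218.27907139212596
time_s: 3.15
ee_pos: [527.4, 108.0, 320.7]
ee_rot: [-180.0, -0.1, 108.0]
force: [-0.3, -0.3, -0.7]
gripper_width: 90.7
gripper_force: 0.0
3.15 [527.4 108.  320.7] [-1.7996e+02 -6.0000e-02  1.0798e+02] [-0.3  -0.31 -0.65]
```

View pics/w2.png

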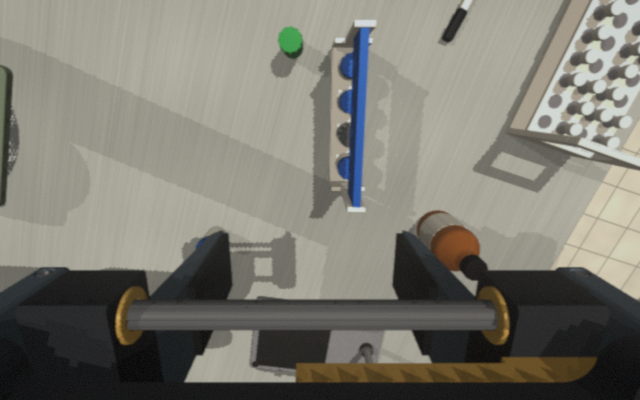

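Panel tops at about (365,23) and (357,209.5), with the dark steel vial second from the near (−y) end. The bottle cap at (473,266) is close, so I check clearance.

```bash
python3 - <<'E'
from workcell import env
from h import *
import json
W=json.load(open("w2.json"));T=env.camera_model("top");st=env.state()
def onz(m,uv,z):
    return least_squares(lambda p:proj(m,[p[0],p[1],z])[0]-uv,(600,-100)).x
a,b=onz(W,(365,23),154),onz(W,(357,209.5),154)
d=b-a;L=np.linalg.norm(d);mid=(a+b)/2;u=d/L
print(a,b,"len",L,"mid",mid,"perp yaw",np.degrees(np.arctan2(u[0],-u[1])))
g=mid+12*u;print("grip xy",g)
print("bottle",onz(W,(473,266),140),onz(T,(301,156),140),"green",onz(W,(291,40),60))
for z in(220,129):print("slide",z,slide(st,[*g,z]))
E
```

```text
[526.66477708 266.35874495] [580.91710593  99.10069162] len 175.83677541246618 mid [553.7909415  182.72971828] perp yaw 17.971146286123236
grip xy [557.49339763 171.31517411]
bottle [735.51752284  72.48948594] [735.86206233  68.36020823] green [458.01102606 244.85110901]
slide 220 [1.75349486 1.65969595 3.35954539]
slide 129 [1.75493813 1.66525762 6.39287329]
```

```bash
python3 -m jog '{"jaw":[91,91,91,91,91,91,91,91],"slide":[[0.88,0.83,0],[0.87,0.83,0],[0,0,0.9],[0,0,0.9],[0,0,0.8],[0,0,0.7],[0,0,0],[0,0,0]],"spin":[0,0,0,0,0,0,0,0]}'
python3 snap.py w3
```

```text
time_s: 4.0
ee_pos: [557.4, 169.6, 223.4]
ee_rot: [-180.0, 0.0, 107.7]
force: [0.2, 0.3, 0.1]
gripper_width: 91.1
gripper_force: 0.0
4.0 [557.4 169.6 223.4] [-1.7999e+02  3.0000e-02  1.0773e+02] [0.17 0.32 0.11]
```

View pics/w3.png

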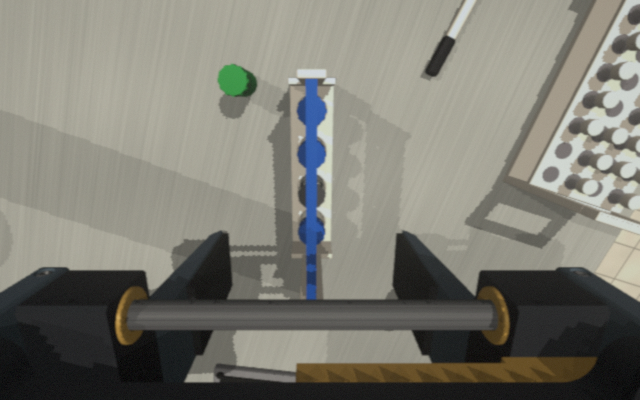

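```bash
python3 - <<'E'
from h import *
import json
W=json.load(open("w3.json"))
a=least_squares(lambda p:proj(W,[p[0],p[1],154])[0]-(312,73),(500,200)).x
print(a,np.linalg.norm(a-[557.4,169.6]))
E
python3 -m jog '{"jaw":[91,91,91,91,91,60,30,4,4,4],"slide":[[0,0,0.8],[0,0,0.8],[0,0,0.8],[0,0,0.75],[0,0,0],[0,0,0],[0,0,0],[0,0,0],[0,0,0],[0,0,0]],"spin":[0,0,0,0,0,0,0,0,0,0]}' 30
python3 -m jog '{"jaw":[4,4,4,4,4,4],"slide":[[0,0,0],[0,0,0],[0,0,0],[0,0,0],[0,0,0],[0,0,0]],"spin":[0,0,0,0,0,0]}'
```

```text
[527.11983834 266.71735078] 101.72840317754897
time_s: 5.05
ee_pos: [557.4, 171.1, 129.0]
ee_rot: [179.9, 0.0, 107.8]
force: [0.1, -0.3, -0.5]
gripper_width: 53.7
gripper_force: 0.0
time_s: 5.65
ee_pos: [556.9, 171.0, 128.3]
ee_rot: [-180.0, 0.0, 107.8]
force: [-0.9, -0.8, 4.6]
gripper_width: 8.0
gripper_force: 30.0
```

```bash
python3 -m jog '{"jaw":[4,4,4,4,4,4,4,4,4,4],"slide":[[0,0,-0.1],[0,0,-0.2],[0,0,-0.4],[0,0,-0.5],[0,0,-0.6],[0,0,-0.6],[0,0,-0.5],[0,0,-0.3],[0,0,-0.1],[0,0,0]],"spin":[0,0,0,0,0,0,0,0,0,0]}'
python3 -m jog '{"jaw":[4,4,4,4,4,4,4,4,4,4],"slide":[[-0.1,-0.1,0],[-0.2,-0.2,0],[-0.4,-0.4,0],[-0.6,-0.4,0],[-0.7,-0.4,0],[-0.8,-0.4,0],[-0.8,-0.4,0],[-0.8,-0.4,0],[-0.8,-0.4,0],[-0.8,-0.4,0]],"spin":[0,0,0,0,0,0,0,0,0,0]}'
python3 -m jog '{"jaw":[4,4,4,4,4,4,4,4,4,4],"slide":[[-0.8,-0.4,0],[-0.8,-0.4,0],[-0.8,-0.4,0],[-0.8,-0.4,0],[-0.7,-0.3,0],[-0.6,-0.2,0],[-0.4,-0.1,0],[-0.2,0,0],[0,0,0],[0,0,0]],"spin":[0.1,0.1,0.1,0.1,0.1,0.1,0.1,0.1,0.1,0.1]}'
python3 snap.py w4
```

```text
time_s: 6.65
ee_pos: [557.1, 171.0, 227.7]
ee_rot: [180.0, 0.0, 107.8]
force: [-0.3, -0.1, -2.8]
gripper_width: 7.5
gripper_force: 30.0
time_s: 7.65
ee_pos: [510.7, -34.4, 227.3]
ee_rot: [-179.9, 0.0, 107.8]
force: [0.8, 0.1, -3.9]
gripper_width: 7.5
gripper_force: 30.0
time_s: 8.65
ee_pos: [489.7, -197.3, 227.4]
ee_rot: [-180.0, -0.0, 99.8]
force: [0.1, -0.4, -4.0]
gripper_width: 8.2
gripper_force: 30.0
8.65 [ 489.7 -197.3  227.4] [-1.7999e+02 -4.0000e-02  9.9780e+01] [ 0.06 -0.36 -4.  ]
```

View pics/w4.png

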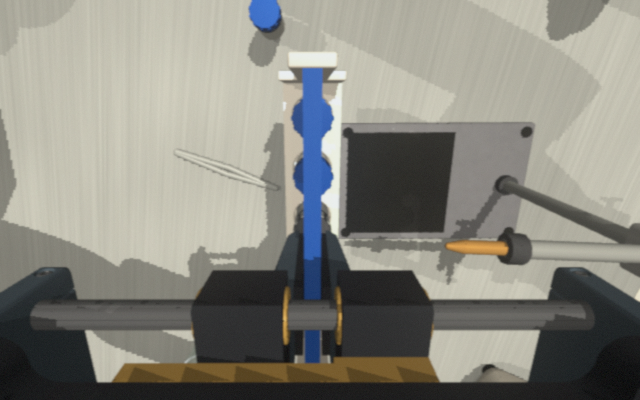

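The peg is in clear view, tip about (446,246), collar front about (500,248), and the carrier is held straight with its vials seated. I segment the peg for an accurate axis.

```bash
cat > peg.py <<'E'
import cv2,json,sys
from h import *
def seg(n,box):
    im=cv2.imread(f"pics/{n}.png");hs=cv2.cvtColor(im,cv2.COLOR_BGR2HSV)
    x0,y0,x1,y1=box
    m=np.zeros(im.shape[:2],np.uint8)
    m[y0:y1,x0:x1]=cv2.inRange(hs,(8,120,60),(28,255,255))[y0:y1,x0:x1]
    ys,xs=np.nonzero(m)
    cols=[(x,ys[xs==x].mean(),(xs==x).sum()) for x in range(xs.min(),xs.max()+1) if (xs==x).any()]
    return np.array(cols)
if __name__=="__main__":
    n,*b=sys.argv[1:];c=seg(n,list(map(int,b)));W=json.load(open(n+".json"))
    k=c[c[:,2]>=3]; p=np.polyfit(k[:,0],k[:,1],1)
    print("u",c[0,0],c[-1,0],"fit v",np.polyval(p,[c[0,0],c[-1,0]]),"widths",c[:,2].astype(int).tolist())
    for z in(196,200,204,208,212):
        q=[least_squares(lambda s:proj(W,[s[0],s[1],z])[0]-(u,np.polyval(p,u)),(600,-180)).x for u in(c[0,0]-.5,c[-1,0]+.5)]
        d=q[1]-q[0];print(z,"tip",q[0].round(1),"end",q[1].round(1),"len",np.linalg.norm(d).round(1),"yaw",np.degrees(np.arctan2(d[1],d[0])).round(2))
E
python3 peg.py w4 420 225 530 268; python3 peg.py w1 490 225 560 262
```

```text
u 446.0 508.0 fit v [245.51116071 248.25074405] widths [4, 6, 7, 7, 8, 8, 9, 9, 9, 9, 11, 11, 11, 11, 12, 12, 13, 13, 13, 13, 13, 13, 12, 12, 12, 12, 13, 13, 13, 13, 13, 13, 13, 13, 13, 13, 13, 13, 13, 13, 13, 13, 13, 12, 12, 12, 12, 12, 12, 12, 13, 14, 14, 15, 15, 15, 15, 14, 13, 13, 11, 8, 3]
196 tip [ 577.3 -187.9] end [ 618.4 -182.8] len 41.5 yaw 7.1
200 tip [ 575.3 -186.4] end [ 615.6 -181.4] len 40.6 yaw 7.1
204 tip [ 573.3 -185. ] end [ 612.8 -180. ] len 39.8 yaw 7.1
208 tip [ 571.3 -183.5] end [ 610.  -178.7] len 39.0 yaw 7.1
212 tip [ 569.3 -182. ] end [ 607.1 -177.3] len 38.2 yaw 7.1
u 503.0 544.0 fit v [240.50853659 247.65853659] widths [2, 4, 4, 5, 5, 6, 6, 7, 7, 7, 8, 8, 8, 9, 9, 9, 9, 8, 9, 9, 9, 9, 9, 8, 8, 9, 9, 8, 8, 8, 9, 9, 10, 10, 10, 10, 11, 11, 9, 9, 7, 4]
196 tip [ 578.7 -186.9] end [ 620.6 -181.2] len 42.3 yaw 7.81
200 tip [ 575.8 -186.1] end [ 617.1 -180.4] len 41.7 yaw 7.81
204 tip [ 572.9 -185.2] end [ 613.7 -179.6] len 41.1 yaw 7.81
208 tip [ 570.1 -184.4] end [ 610.3 -178.8] len 40.6 yaw 7.81
212 tip [ 567.2 -183.5] end [ 606.8 -178.1] len 40.0 yaw 7.81
```

```bash
python3 -m jog '{"jaw":[4,4,4,4,4,4,4,4,4,4],"slide":[[-0.1,0,0],[-0.2,0,0],[-0.3,0,0],[-0.4,0,0],[-0.4,0,0],[-0.4,0,0],[-0.3,0,0],[-0.2,0,0],[0,0,0],[0,0,0]],"spin":[0.03,0.04,0.04,0.04,0.04,0.04,0.04,0.04,0,0]}'
python3 snap.py w5
python3 - <<'E'
import cv2
from peg import *
import numpy as np
W=json.load(open("w5.json"));print(proj(W,[(573.8,-185.4,203),(608,-181,203)]))
c=seg("w5",(400,60,560,260));print(c[0],c[-1])
ms=[json.load(open(f"{n}.json")) for n in("w1","w4","w5")]
tips=[(502.5,240.5),(445.5,245.5),(c[0,0]-.5,c[:3,1].mean())]
print(tips); print(tri(ms,tips)); print(tri(ms[1:],tips[1:]))
E
python3 peg.py w5 400 60 560 260
```

```text
time_s: 9.7
ee_pos: [500.1, -265.9, 227.3]
ee_rot: [-180.0, -0.0, 97.3]
force: [-0.7, -0.6, -3.5]
gripper_width: 8.0
gripper_force: 30.0
9.7 [ 500.1 -265.9  227.3] [-1.7999e+02 -4.0000e-02  9.7330e+01] [-0.74 -0.58 -3.54]
[[458.12982972 126.74792981]
 [519.14143593 126.81320939]]
[458.  126.5   4. ] [529. 125.   1.]
[(502.5, 240.5), (445.5, 245.5), (np.float64(457.5), np.float64(126.33333333333333))]
(array([ 573.35462545, -185.23244199,  203.44552208]), np.float64(0.3230523784493471))
(array([ 573.37396986, -185.20419416,  203.39986952]), np.float64(0.30788387429299746))
u 458.0 529.0 fit v [126.49178404 125.9084507 ] widths [4, 6, 7, 8, 8, 8, 8, 10, 10, 10, 10, 12, 12, 12, 12, 13, 14, 14, 14, 14, 14, 15, 15, 15, 15, 15, 15, 15, 15, 15, 15, 15, 15, 15, 15, 15, 15, 15, 16, 16, 16, 16, 16, 16, 16, 16, 16, 16, 17, 16, 16, 16, 15, 15, 15, 15, 16, 16, 16, 17, 17, 17, 17, 17, 17, 16, 15, 15, 13, 10, 7, 1]
196 tip [ 576.4 -185.4] end [ 618.1 -179.7] len 42.1 yaw 7.85
200 tip [ 574.7 -185.4] end [ 615.5 -179.7] len 41.2 yaw 7.85
204 tip [ 573.  -185.3] end [ 613.  -179.8] len 40.4 yaw 7.85
208 tip [ 571.3 -185.2] end [ 610.5 -179.8] len 39.6 yaw 7.85
212 tip [ 569.6 -185.2] end [ 607.9 -179.9] len 38.7 yaw 7.85
```

```bash
python3 - <<'E'
import cv2
from peg import *
from workcell import env
st=env.state();W=json.load(open("w5.json"))
im=cv2.imread("pics/w5.png"); hs=cv2.cvtColor(im,cv2.COLOR_BGR2HSV)
# far panel top: white block; blue strip start row
print([ (v,im[v,312].tolist()) for v in range(46,76,2)])
for v in(52,60,68): 
    a=least_squares(lambda p:proj(W,[p[0],p[1],253])[0]-(312.5,v),(500,-160)).x
    print(v,toolR(st).T@(np.array([*a,253])-st["ee_pos"]))
tip=np.array([573.4,-185.2,203.4]);y=np.radians(7.5);d=np.array([np.cos(y),np.sin(y),0])
T=tip-8*d-[0,0,0]+[0,0,16.3]
print("target TCP 8mm before tip",T,"slide",slide(st,T))
E
```

```text
[(46, [180, 194, 196]), (48, [179, 193, 196]), (50, [179, 195, 198]), (52, [213, 228, 230]), (54, [234, 238, 235]), (56, [234, 239, 236]), (58, [231, 238, 235]), (60, [229, 238, 235]), (62, [226, 239, 235]), (64, [223, 238, 235]), (66, [177, 198, 204]), (68, [177, 120, 97]), (70, [186, 108, 66]), (72, [187, 108, 65]), (74, [187, 110, 66])]
52 [102.62681747   0.94286007 -25.54332043]
60 [ 99.71115752   0.94638497 -25.54470248]
68 [ 96.7573106    0.94995604 -25.54610263]
target TCP 8mm before tip [ 565.46844111 -186.24420954  219.7       ] slide [2.34908638 2.49932319 0.25766384]
```

```bash
python3 -m jog '{"jaw":[4,4,4,4,4,4,4,4,4,4],"slide":[[0.15,0,0],[0.3,0,0.05],[0.4,0,0.05],[0.4,0,0.05],[0.4,0,0.05],[0.35,0,0.05],[0.25,0.1,0],[0.1,0.2,0],[0,0.3,0],[0,0.3,0]],"spin":[0,0,0,0,0,0,0,0,0,0]}'
python3 -m jog '{"jaw":[4,4,4,4,4,4,4,4],"slide":[[0,0.3,0],[0,0.3,0],[0,0.3,0],[0,0.3,0],[0,0.2,0],[0,0.1,0],[0,0,0],[0,0,0]],"spin":[0,0,0,0,0,0,0,0]}'
python3 snap.py w6; python3 - <<'E'
from h import *
from workcell import env
st=env.state();tip=np.array([573.4,-185.2,203.4]);print("tip in tool mm",toolR(st).T@(tip+[0,0,16.3]-st["ee_pos"]))
import cv2
im=cv2.imread("pics/w6.png");cv2.imwrite("pics/w6c.png",cv2.resize(im[190:300,220:420],None,fx=4,fy=4,interpolation=cv2.INTER_CUBIC))
E
```

```text
time_s: 10.75
ee_pos: [519.3, -193.0, 220.1]
ee_rot: [180.0, 0.0, 97.3]
force: [-1.3, -0.3, -3.8]
gripper_width: 8.1
gripper_force: 30.0
time_s: 11.55
ee_pos: [562.3, -187.0, 219.9]
ee_rot: [-180.0, -0.0, 97.3]
force: [0.2, 0.8, -4.3]
gripper_width: 8.0
gripper_force: 30.0
11.55 [ 562.3 -187.   219.9] [-179.97   -0.     97.34] [ 0.22  0.82 -4.34]
tip in tool mm [ 0.34098081 11.25190005  0.27238548]
```

View pics/w6c.png

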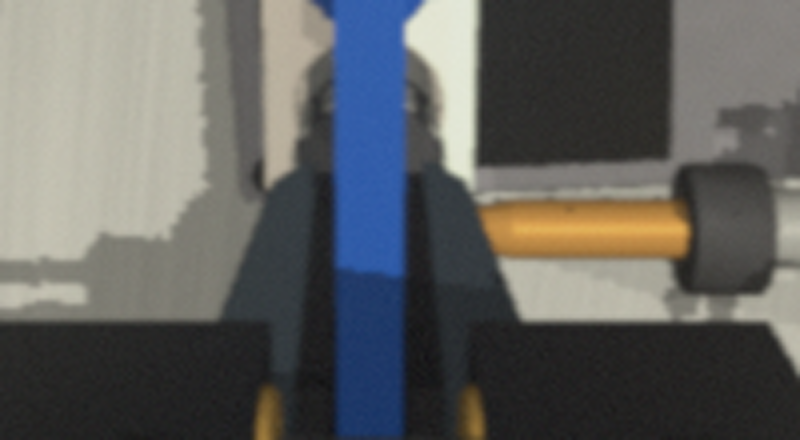

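Lateral and height alignment look good and the nose is hidden behind the finger. I'll feel in gently.

```bash
python3 -m jog '{"jaw":[4,4,4,4,4],"slide":[[0,0.06,0],[0,0.06,0],[0,0.06,0],[0,0.04,0],[0,0,0]],"spin":[0,0,0,0,0]}'
for i in 1; do python3 -m jog '{"jaw":[4,4,4],"slide":[[0,0.03,0],[0,0.03,0],[0,0,0]],"spin":[0,0,0]}'; done
```

```text
time_s: 12.1
ee_pos: [569.4, -186.1, 219.9]
ee_rot: [180.0, 0.0, 97.4]
force: [-0.3, -0.9, -4.3]
gripper_width: 8.1
gripper_force: 30.0
time_s: 12.4
ee_pos: [571.1, -185.9, 220.0]
ee_rot: [180.0, 0.0, 97.3]
force: [-0.1, 0.5, -4.2]
gripper_width: 7.7
gripper_force: 30.0
```

```bash
python3 -m jog '{"jaw":[4,4,4],"slide":[[0,0.03,0],[0,0.03,0],[0,0,0]],"spin":[0,0,0]}'
```

```text
time_s: 12.7
ee_pos: [572.9, -185.7, 219.9]
ee_rot: [180.0, 0.0, 97.3]
force: [-0.1, -0.1, -3.6]
gripper_width: 7.5
gripper_force: 30.0
```

No contact where a miss would have touched, so the nose is entering the hole.

```bash
python3 -m jog '{"jaw":[4,4,4],"slide":[[0,0.04,0],[0,0.04,0],[0,0,0]],"spin":[0,0,0]}'
```

```text
time_s: 13.0
ee_pos: [575.3, -185.4, 220.0]
ee_rot: [180.0, 0.0, 97.3]
force: [0.4, 0.4, -3.6]
gripper_width: 7.9
gripper_force: 30.0
```

```bash
python3 -m jog '{"jaw":[4,4,4],"slide":[[0,0.04,0],[0,0.04,0],[0,0,0]],"spin":[0,0,0]}'
```

```text
time_s: 13.3
ee_pos: [577.7, -185.0, 219.9]
ee_rot: [180.0, 0.0, 97.3]
force: [-0.3, 0.6, -4.3]
gripper_width: 7.9
gripper_force: 30.0
```

```bash
python3 -m jog '{"jaw":[4,4,4],"slide":[[0,0.04,0],[0,0.04,0],[0,0,0]],"spin":[0,0,0]}'
```

```text
time_s: 13.6
ee_pos: [580.1, -184.7, 220.0]
ee_rot: [180.0, 0.0, 97.3]
force: [-0.1, 0.5, -2.8]
gripper_width: 7.8
gripper_force: 30.0
```

```bash
python3 -m jog '{"jaw":[4,4,4],"slide":[[0,0.04,0],[0,0.04,0],[0,0,0]],"spin":[0,0,0]}'
```

```text
time_s: 13.9
ee_pos: [582.5, -184.4, 220.0]
ee_rot: [180.0, 0.0, 97.3]
force: [-0.7, 0.2, -3.9]
gripper_width: 8.0
gripper_force: 30.0
```

```bash
python3 -m jog '{"jaw":[4,4,4,4],"slide":[[0,0.04,0],[0,0.04,0],[0,0.04,0],[0,0,0]],"spin":[0,0,0,0]}'
```

```text
time_s: 14.3
ee_pos: [586.1, -184.0, 219.9]
ee_rot: [180.0, 0.0, 97.3]
force: [-0.3, -0.3, -4.3]
gripper_width: 7.8
gripper_force: 30.0
```

```bash
python3 -m jog '{"jaw":[4,4,4,4],"slide":[[0,0.04,0],[0,0.04,0],[0,0.04,0],[0,0,0]],"spin":[0,0,0,0]}'
```

```text
time_s: 14.7
ee_pos: [589.6, -183.5, 219.9]
ee_rot: [180.0, 0.0, 97.3]
force: [0.8, -0.1, -3.2]
gripper_width: 8.0
gripper_force: 30.0
```

```bash
python3 -m jog '{"jaw":[4,4,4,4],"slide":[[0,0.04,0],[0,0.04,0],[0,0.04,0],[0,0,0]],"spin":[0,0,0,0]}'
```

```text
time_s: 15.1
ee_pos: [593.2, -183.0, 219.9]
ee_rot: [180.0, 0.0, 97.3]
force: [-0.1, 0.1, -3.9]
gripper_width: 7.9
gripper_force: 30.0
```

```bash
python3 -m jog '{"jaw":[4,4,4,4],"slide":[[0,0.04,0],[0,0.04,0],[0,0.04,0],[0,0,0]],"spin":[0,0,0,0]}'; python3 snap.py w7; python3 - <<'E'
import cv2
im=cv2.imread("pics/w7.png");cv2.imwrite("pics/w7c.png",cv2.resize(im[190:300,220:420],None,fx=4,fy=4,interpolation=cv2.INTER_CUBIC))
E
```

```text
time_s: 15.5
ee_pos: [596.8, -182.6, 219.9]
ee_rot: [180.0, 0.0, 97.4]
force: [0.6, 0.4, -3.5]
gripper_width: 7.7
gripper_force: 30.0
15.5 [ 596.8 -182.6  219.9] [1.7999e+02 1.0000e-02 9.7350e+01] [ 0.62  0.37 -3.52]
```

View pics/w7c.png

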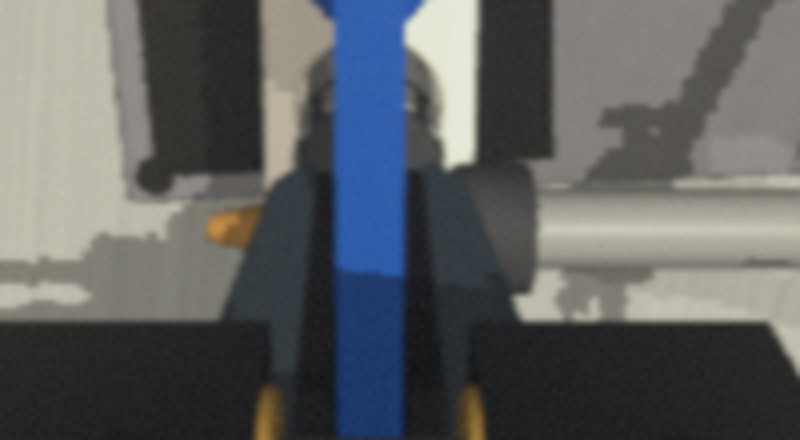

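The peg tip pokes out on the near side of the strip at about (272,247) and the collar sits behind the back finger, so the strip is threaded. On to the collar.

```bash
python3 -m jog '{"jaw":[4,4,4,4],"slide":[[0,0.04,0],[0,0.04,0],[0,0.04,0],[0,0,0]],"spin":[0,0,0,0]}'
```

```text
time_s: 15.95
ee_pos: [600.4, -182.1, 219.9]
ee_rot: [180.0, 0.0, 97.3]
force: [0.8, 0.4, -3.2]
gripper_width: 8.0
gripper_force: 30.0
```

```bash
python3 -m jog '{"jaw":[4,4,4,4],"slide":[[0,0.04,0],[0,0.04,0],[0,0.02,0],[0,0,0]],"spin":[0,0,0,0]}'
```

```text
time_s: 16.35
ee_pos: [603.2, -181.7, 219.9]
ee_rot: [180.0, 0.0, 97.3]
force: [-0.8, 1.1, -3.3]
gripper_width: 8.0
gripper_force: 30.0
```

```bash
python3 -m jog '{"jaw":[4,4,4],"slide":[[0,0.015,0],[0,0.015,0],[0,0,0]],"spin":[0,0,0]}'
```

```text
time_s: 16.65
ee_pos: [604.1, -181.6, 219.9]
ee_rot: [180.0, 0.0, 97.3]
force: [-0.5, 0.7, -4.2]
gripper_width: 7.8
gripper_force: 30.0
```

```bash
python3 -m jog '{"jaw":[4,4,4],"slide":[[0,0.015,0],[0,0.015,0],[0,0,0]],"spin":[0,0,0]}'
```

```text
time_s: 16.95
ee_pos: [605.0, -181.5, 220.0]
ee_rot: [180.0, 0.0, 97.3]
force: [0.7, 0.1, -4.8]
gripper_width: 7.7
gripper_force: 30.0
```

```bash
python3 -m jog '{"jaw":[4,4,4],"slide":[[0,0.01,0],[0,0.01,0],[0,0,0]],"spin":[0,0,0]}'
```

```text
time_s: 17.25
ee_pos: [605.1, -181.5, 219.9]
ee_rot: [-179.9, 0.0, 97.3]
force: [-1.3, 0.4, -4.6]
gripper_width: 8.3
gripper_force: 30.0
```

```bash
python3 -m jog '{"jaw":[4,4,4],"slide":[[0,0.01,0],[0,0.01,0],[0,0,0]],"spin":[0,0,0]}'
```

```text
time_s: 17.55
ee_pos: [605.2, -181.5, 219.7]
ee_rot: [-179.9, -0.0, 97.3]
force: [-4.3, -1.6, -2.7]
gripper_width: 7.6
gripper_force: 30.0
```

```bash
python3 -m jog '{"jaw":[4,4,4],"slide":[[0,0.01,0],[0,0.01,0],[0,0,0]],"spin":[0,0,0]}'
```

```text
time_s: 17.85
ee_pos: [605.3, -181.4, 219.7]
ee_rot: [-179.8, -0.0, 97.3]
force: [-5.6, -0.2, -3.2]
gripper_width: 7.8
gripper_force: 30.0
```

The strip is against the collar (5.6 N). I ease off, then lower so that the peg takes the weight.

```bash
python3 -m jog '{"jaw":[4,4,4,4,4],"slide":[[0,-0.015,0],[0,-0.015,0],[0,0,0.015],[0,0,0.015],[0,0,0]],"spin":[0,0,0,0,0]}'
```

```text
time_s: 18.35
ee_pos: [605.2, -181.5, 219.3]
ee_rot: [-179.9, 0.0, 97.3]
force: [-5.6, -0.0, -0.6]
gripper_width: 7.5
gripper_force: 30.0
```

```bash
python3 -m jog '{"jaw":[4,4,4],"slide":[[0,0,0.015],[0,0,0],[0,0,0]],"spin":[0,0,0]}'
```

```text
time_s: 18.65
ee_pos: [605.2, -181.5, 219.1]
ee_rot: [-179.9, 0.0, 97.3]
force: [-5.8, -0.0, 0.2]
gripper_width: 7.9
gripper_force: 30.0
```

```bash
python3 -m jog '{"jaw":[4,4,4],"slide":[[0,0,0.015],[0,0,0],[0,0,0]],"spin":[0,0,0]}'
```

```text
time_s: 18.95
ee_pos: [605.2, -181.5, 218.6]
ee_rot: [-179.9, 0.0, 97.3]
force: [-6.3, -1.1, 0.1]
gripper_width: 7.8
gripper_force: 30.0
```

```bash
python3 -m jog '{"jaw":[4,4,4],"slide":[[0,0,0.01],[0,0,0],[0,0,0]],"spin":[0,0,0]}'
```

```text
time_s: 19.25
ee_pos: [605.2, -181.5, 218.5]
ee_rot: [-180.0, 0.0, 97.3]
force: [-6.4, -0.6, 0.6]
gripper_width: 7.8
gripper_force: 30.0
```

```bash
python3 -m jog '{"jaw":[4,4,4],"slide":[[0,-0.015,0],[0,-0.015,0],[0,0,0]],"spin":[0,0,0]}'
```

```text
time_s: 19.55
ee_pos: [605.1, -181.5, 218.2]
ee_rot: [179.9, 0.0, 97.3]
force: [-3.2, 0.1, -0.3]
gripper_width: 7.6
gripper_force: 30.0
```

```bash
python3 -m jog '{"jaw":[4,4,4],"slide":[[0,-0.01,0],[0,-0.01,0],[0,0,0]],"spin":[0,0,0]}'
```

```text
time_s: 19.85
ee_pos: [605.1, -181.5, 217.7]
ee_rot: [179.9, 0.0, 97.3]
force: [-0.2, -0.5, -3.5]
gripper_width: 7.7
gripper_force: 30.0
```

```bash
python3 -m jog '{"jaw":[4,4,4],"slide":[[0,0,0.015],[0,0,0],[0,0,0]],"spin":[0,0,0]}'
```

```text
time_s: 20.15
ee_pos: [605.0, -181.5, 217.6]
ee_rot: [179.9, 0.0, 97.3]
force: [1.8, 0.3, -3.9]
gripper_width: 7.8
gripper_force: 30.0
```

```bash
python3 -m jog '{"jaw":[4,4,4],"slide":[[0,0,0.015],[0,0,0],[0,0,0]],"spin":[0,0,0]}'
```

```text
time_s: 20.45
ee_pos: [604.8, -181.6, 217.2]
ee_rot: [179.9, 0.0, 97.3]
force: [1.1, 0.8, -1.9]
gripper_width: 8.0
gripper_force: 30.0
```

```bash
python3 -m jog '{"jaw":[4,4,4],"slide":[[0,0,0.015],[0,0,0],[0,0,0]],"spin":[0,0,0]}'
```

```text
time_s: 20.75
ee_pos: [604.7, -181.6, 216.9]
ee_rot: [179.9, 0.0, 97.3]
force: [2.0, 0.3, -1.0]
gripper_width: 8.0
gripper_force: 30.0
```

```bash
python3 -m jog '{"jaw":[4,4,4],"slide":[[0,0,0.012],[0,0,0],[0,0,0]],"spin":[0,0,0]}'
```

```text
time_s: 21.05
ee_pos: [604.7, -181.6, 216.5]
ee_rot: [179.9, 0.0, 97.3]
force: [2.5, -0.1, -0.0]
gripper_width: 8.2
gripper_force: 30.0
```

```bash
python3 -m jog '{"jaw":[8,9,11,13,16,20,25,30,30,30],"slide":[[0,0,0],[0,0,0],[0,0,0],[0,0,0],[0,0,0],[0,0,0],[0,0,0],[0,0,0],[0,0,0],[0,0,0]],"spin":[0,0,0,0,0,0,0,0,0,0]}' 10
python3 snap.py w8
```

```text
time_s: 22.05
ee_pos: [604.3, -181.6, 216.1]
ee_rot: [-180.0, 0.0, 97.3]
force: [-0.8, 0.4, -0.7]
gripper_width: 29.7
gripper_force: 0.0
22.05 [ 604.3 -181.6  216.1] [-1.800e+02  1.000e-02  9.735e+01] [-0.78  0.36 -0.75]
```

View pics/w8.png

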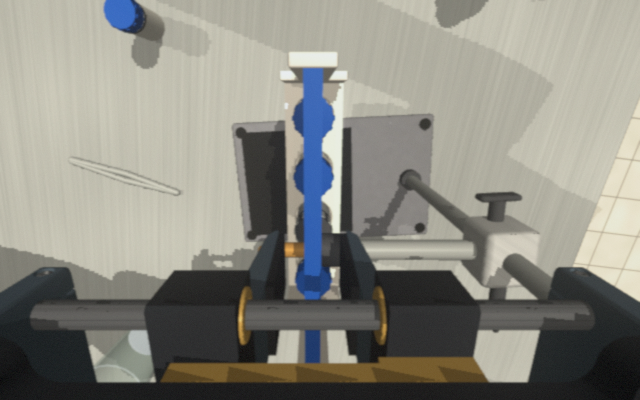

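The carrier hangs on the peg, back face at the collar (col 323), strip level as before and all visible vials seated. I retreat straight up and verify numerically, as my ten views are used.

```bash
python3 -m jog '{"jaw":[30,30,30,30,30,30,30,30,30,30],"slide":[[0,0,-0.1],[0,0,-0.2],[0,0,-0.4],[0,0,-0.6],[0,0,-0.8],[0,0,-0.8],[0,0,-0.8],[0,0,-0.4],[0,0,-0.1],[0,0,0]],"spin":[0,0,0,0,0,0,0,0,0,0]}'
python3 snap.py w9; python3 -m jog '{"jaw":[30,30,30,30,30,30,30,30],"slide":[[0,0,0],[0,0,0],[0,0,0],[0,0,0],[0,0,0],[0,0,0],[0,0,0],[0,0,0]],"spin":[0,0,0,0,0,0,0,0]}'>/dev/null; python3 snap.py w10
python3 - <<'E'
import cv2,json
from h import *
for n in("w7","w8","w9","w10"):
    im=cv2.imread(f"pics/{n}.png").astype(int); W=json.load(open(n+".json"))
    M=np.array(W["camera_from_world"])
    b=(im[:,:,0]>130)&(im[:,:,2]<90)&(im[:,:,0]-im[:,:,2]>70)
    r=np.where(b[:,300:330].sum(1)>=6)[0]
    print(n,"blue strip rows",r[0],r[-1],[(v,np.where(b[v,285:345])[0][[0,-1]]+285) for v in (r[0]+4,r[0]+30)])
    # predicted far strip end (97 mm along strip from hole, 42 above) for roll tilt about the peg
    y=np.radians(97.3);t=np.array([np.cos(y),np.sin(y),0]);hole=np.array([605.,-181.5,201.9 if n!="w7" else 203.6])
    if n=="w7":hole[:2]=596.8,-182.6
    for a in(-5,-2.5,0,2.5,5):
        c,s=np.cos(np.radians(a)),np.sin(np.radians(a))
        print("  tilt",a,proj(W,hole+t*(97*c-42*s)+np.array([0,0,97*s+42*c]))[0].round(1))
E
```

```text
time_s: 23.1
ee_pos: [604.2, -181.6, 342.1]
ee_rot: [180.0, 0.0, 97.3]
force: [-0.1, 0.6, -0.5]
gripper_width: 30.1
gripper_force: 0.0
23.1 [ 604.2 -181.6  342.1] [1.800e+02 1.000e-02 9.735e+01] [-0.06  0.63 -0.5 ]
23.95 [ 604.3 -181.6  342.2] [1.7999e+02 1.0000e-02 9.7340e+01] [-0.11 -0.27  0.84]
w7 blue strip rows 69 257 [(np.int64(73), array([303, 321])), (np.int64(99), array([302, 322]))]
  tilt -5 [310.5  61.4]
  tilt -2.5 [310.5  64.3]
  tilt 0 [310.4  68. ]
  tilt 2.5 [310.4  72.3]
  tilt 5 [310.3  77.4]
w8 blue strip rows 69 298 [(np.int64(73), array([303, 322])), (np.int64(99), array([303, 324]))]
  tilt -5 [312.1  60.8]
  tilt -2.5 [312.1  63.7]
  tilt 0 [312.1  67.4]
  tilt 2.5 [312.1  71.8]
  tilt 5 [312.1  76.9]
w9 blue strip rows 84 235 [(np.int64(88), array([308, 316])), (np.int64(114), array([307, 324]))]
  tilt -5 [312.   79.1]
  tilt -2.5 [312.   80.9]
  tilt 0 [312.   83.1]
  tilt 2.5 [312.   85.6]
  tilt 5 [312.   88.4]
w10 blue strip rows 84 235 [(np.int64(88), array([308, 317])), (np.int64(114), array([307, 324]))]
  tilt -5 [311.9  79. ]
  tilt -2.5 [311.9  80.9]
  tilt 0 [311.9  83. ]
  tilt 2.5 [311.9  85.5]
  tilt 5 [311.9  88.3]
```

Tilt is at most about 1°, the carrier is still, its position matches the collar contact, and the gripper is clear.

```bash
python3 -c "
from workcell import env
print(env.job_done())"
```

```text
the job is handed in; nothing more can be done
None
```

The job is handed in: the carrier hangs on the peg by the hole 12 mm from centre on the steel vial's side, measured within about 1° of level and back against the collar, with wrist force peaking near 6.5 N and the gripper clear; the last picture I viewed showed the vials seated, and no verdict came back.

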